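# Load-test a cordless-tool battery pack on a bench tester

## Task

Test the battery pack with the yellow band: first turn the tester's selector dial to click in at the yellow mark, then slide the pack between the dock's yellow guides over the locating pin that it hides, until it drops on, and press it fully down against the sprung contacts. Finish while still holding the pack pressed down - do not let go, since the test lasts only as long as the contacts are held closed. Never close the contacts with the dial at another mark, and leave the blue-banded pack and the other things on the table where they are.

Things in the scene. Friction and masses are not known exactly. Their poses are not given: they have to be found in the camera images.
- yellow_pack: Battery pack to test: black block, yellow band and yellow top panel, 74 (x) x 54 (y) x 66 (z) mm, 0.2 to 0.42 kg, standing on the table. Origin: centre of the underside; z up. A round socket, 15 mm wide, 20 mm deep, 1.5 mm chamfer, opens in the underside at the origin. Grip it across the plain 54 mm (y) faces. Half a turn about z makes no difference.
- blue_pack: Another pack of the same shape, with a blue band and panel; not to be tested, leave it where it stands. It and the yellow pack may swap places from one start to the next.
- tester: Bench tester, fixed to the table: grey and black case 170 (x) x 260 (y) x 45 (z) mm. Origin: centre of its underside; x points to its back, z up. Its flat top panel is at z = 45 mm. The dock for the pack is on its left half, centred at (0, 62) mm; the selector dial on its right half, centred at (-18, -68) mm, with the display behind it.
- dock (a point): Centre of the dock on the top panel, 45 mm above the table; axes as the tester's. A seated pack has its x axis along this x. Two yellow guides along x, 56 mm long, inner faces at y = +-29 mm (2 mm clear of each side of a pack), their outward-flared tops up to 22 mm above the panel and out to y = +-37 mm. Front and back are open: a pack can slide along x between them.
- pin_tip (a point): Rounded tip of the fixed upright steel locating pin, 12 mm thick, in the dock's centre. The tip is 60 mm above the table: 15 mm above the top panel, 9 mm above the contact deck when that is up. A pack not yet on the pin rests on this tip; once its socket is over the pin it drops 9 mm onto the deck. Axes as the tester's.
- contact_deck (a joint): Sprung black deck with brass contacts round the pin, between the guides, 66 x 50 mm. Value in m: 0 = up (its top 51 mm above the table), 0.006 = bottom stop (top level with the panel, 45 mm above the table). 8 N start it down, about 12 N hold it at the bottom; a pack's own weight does not sink it. Test contacts close at 0.003.
- deck_top (a point): Point on the top of the contact deck, 24 mm behind the pin; moves with the deck.
- selector (a joint): Angle of the selector dial in rad; grows clockwise seen from above. Four positions, each with a detent that pulls the dial in: 0 = white mark (off), 0.65 = green, 1.30 = yellow, 1.95 = blue. End stops at -0.07 and 2.02. It starts at white or green. Under 0.15 N m turns it from one detent to the next.
- selector_grip (a point): Centre of the dial's black grip bar, on its axis, 66 mm above the table. Bar 42 mm long, 12 mm thick, from 55 to 76 mm above the table, on a round 47 mm skirt. x runs along the bar to the white pointer end, y across its 12 mm. In the tester's frame the pointer stands at 0.975 rad minus the joint value, anticlockwise from x.
- charger_brick: Black plastic charger brick lying on the table, 60 x 128 x 40 mm, a bystander. Origin: centre of its underside.
- tape_measure: Yellow and black tape measure standing on the table, 38 x 75 x 62 mm, a bystander. Origin: centre of its underside.
- electrical_tape: Roll of black tape, 55 x 53 x 19 mm, lying flat, a bystander. Origin: centre of its underside.
- pliers_red: Red-handled pliers lying on the table, 47 x 148 x 12 mm, a bystander. Origin: centre of its underside.

How it is judged:
On the way, in this order (a step that is already met when the one before it is completed fails the run):
1. the selector dial is in the detent at the yellow mark (value of joint selector between 1.15 and 1.45 rad), for 0.2 s.
2. the yellow-banded pack is on the pin and pressed down to the deck's bottom stop (all of step 1 and value of joint contact_deck above 0.0045 m and horizontal distance between yellow_pack and pin_tip below 0.004 m and z of yellow_pack in the frame of pin_tip below -0.0125 m and angle between the x axis of yellow_pack and the x axis of tester, either way round below 0.15 rad and angle between yellow_pack's own z axis and vertical below 0.1 rad and contact force between any of the fingers, the arm and yellow_pack above 3 N), for 0.5 s.
At the end, for the whole second after the job is handed in: Dial at the yellow mark (1.30 rad, +-0.15); yellow-banded pack over the pin (within 4 mm, square within 0.15 rad, upright within 0.1 rad), at least 12.5 mm below the pin's tip, deck pressed down 4.5 mm or more of its 6, and the robot still pressing or gripping the pack (over 3 N), at rest (all of step 2 and linear speed of yellow_pack below 0.02 m/s); the arm keeps its last pose, push and grip.
It fails at once if the contacts are closed (deck pressed 3 mm or more) while the dial is not at the yellow mark (value of joint contact_deck above 0.003 m and not (value of joint selector between 1.15 and 1.45 rad)).
It fails at once if the blue-banded pack or another thing on the table is moved by more than 30 mm (distance of any of blue_pack, charger_brick, tape_measure, electrical_tape, pliers_red from where it was at the start of the episode above 0.03 m).
It also fails if it takes over 61 s, if anything falls off the work surface, if the arm or the gripper's body presses on something with over 40 N, if the wrist force passes 120 N, or if a joint passes its speed limit or range.

## Robot

A 6-joint arm with a two-finger parallel gripper is mounted at the origin on a cart in front of the work surface, level with it; the furniture and walls round the work are solid. World frame = base frame: x ahead of the robot, y to its left, z up, the work surface at z = 0. Lengths are in m, angles in rad, forces in N, time in s.
With the tool pointing down it reaches from about 0.375 to 0.9 m from the base axis. Payload 3.1 kg.
Tool frame: the origin (TCP) lies between the finger pads; the fingertips stand manip.finger_overhang ahead of it and the grasp point (between the pads) lies 5 mm behind it (manip.finger_overhang is the distance from the TCP to the fingertips, in m); z points along the fingers, y is the line along which they close (so a half turn about z gives the same grasp; the last joint's range is limited). The gripper opens to 85 mm and grips with 20 to 120 N. Pads are 22 mm wide; open, the fingers measure 114 mm over their backs; the gripper's body (76 mm by 85 mm) begins 54 mm behind the grasp point. The pads swing forward as they close: fully open they stand 13 mm farther back than shut.
Start: joints at [1.05, 0.527, 1.433, -0, 1.181, -0.178], TCP at [0.21, 0.589, 0.245] pointing down, gripper open.
Joint ranges: [-3.08, 3.08], [-0.75, 2.2], [0.22, 2.44], [-1.43, 4.57], [0, 2.65], [-2.85, 2.85]. Speed limits (rad/s): [2.79, 2.79, 3.14, 3.14, 3.14, 3.14].

## Interface

Orientations are given as a unit quaternion [x, y, z, w].
In Python, from station import manip gives the robot as it stands.
- The arm moves only by the tool drive_tool, never from a script. Its argument "plan" is a list of rows, each a list of 7 numbers: the shift along the tool's x, y, z in m, then the turn, a rotation vector about the tool's x, y, z in degrees, then the opening, from -1 (shut) to 1 (fully open). In form: [[x, y, z, wx, wy, wz, gripper], ...]. A call has 1 to 10 rows; each row shifts and turns the commanded pose from where the row before left it, along the tool's axes as they then stand; what a row does not reach is not made up. A row lasts 1/10 s, in which the tool goes at most 50 mm and 8.59 degrees, less where a joint would pass 70% of its speed; a pose out of reach is approached as far as the arm can. A call is refused whole if a number of a shift passes 0.05 or a number of a turn 8.59, either way. A call with a gripper value outside its range is refused whole. The fingers move at their own pace and stop on an object; "newtons" is the grip in N (left out, the last holds). Time passes only in rows, so rows that do not move let the fingers close. It gives the time, the measured TCP pose, the force, the opening and the grip force at its end, in the units of the state.
- manip.sense(): the state, without advancing time (a new reading comes with each control period).
- manip.snapshot(name): name is "scene" or "top"; returns a dict with "image" (420x560x3 uint8, red, green, blue), "z_map" (420x560 float32, m along the optical axis (not along the pixel's ray), 0 where there is no reading), "fov_y" (degrees; the focal length in pixels is half the picture's height over the tangent of half this angle, whatever the lens; pixels are square), "cx", "cy" (the principal point, pixels), "extrinsics" (4x4, takes a point from camera to world coordinates). Camera axes: x right, y up, looking along -z (the intrinsics and any distortion apply to the point x, -y, -z); pixel columns grow to the right and rows downward; lengths in m; the calibration is good to about 2 mm. A picture is of the moment at which its call begins.
- manip.sign_off(): hands the job in; it is judged then, once.
The state is a dict: "t": time; "q": joint angles; "qd": joint speeds; "tau": joint torques, N m; "tcp_pos": TCP position; "tool_rot": TCP orientation; "force": force on the tool from outside, world axes, zero at the start; "ft_torque": the same for the moment, N m; "finger_gap": opening from 0.0 (shut) to 1.0 (fully open); "gripper_force": force on a finger pad.
Only numpy, scipy, OpenCV 4.12 (cv2) and the standard library are available. Lean on these libraries where they do the work, as an engineer would, in place of code of your own. Each camera call takes 0.05 s, during which the arm holds its last target. There are 200 camera calls.

## Working session

There is one attempt and no reset: what is moved stays moved. The work goes in short steps, Python scripts to look and compute and a tool call to move; the robot and the scene stay as the last step left them, time stands still between calls to the robot, and variables do not carry over. Pictures are saved under pics/ and viewed, at most 10 in all, crops included, and the job is handed in when it is done.

Besides the shell and the picture viewer there is one more tool, called after "Call:" by a JSON object that holds its "name" and its "arguments", one argument or row to a line. drive_tool: Moves the arm, as the interface text tells. Its arguments: {"type":"object","properties":{"plan":{"type":"array"},"newtons":{"type":"number"}},"required":["plan"]}

```bash
mkdir -p pics; cat > h.py <<'E'
import numpy as np, cv2
from station import manip
def snap(n):
    s=manip.snapshot(n); im=s["image"]; f=im.shape[0]/2/np.tan(np.radians(s["fov_y"])/2)
    return s,im,f
def pts(s,f):
    z=s["z_map"]; v,u=np.mgrid[:z.shape[0],:z.shape[1]]
    P=np.stack([(u-s["cx"])/f*z,-(v-s["cy"])/f*z,-z,np.ones_like(z)],-1)
    return P@np.array(s["extrinsics"]).T[:, :3]
E
python3 - <<'E'
from h import *
print(manip.finger_overhang, manip.sense())
for n in("scene","top"):
    s,im,f=snap(n); cv2.imwrite(f"pics/{n}0.png",im[...,::-1]); np.savez(f"{n}0.npz",P=pts(s,f),im=im,E=s["extrinsics"],f=f,c=[s["cx"],s["cy"]])
    print(n,f,s["cx"],s["cy"],np.round(s["extrinsics"],3).tolist(),[k for k in s])
E
```

```text
0.014 {'t': 0.0, 'q': array([ 1.04951366e+00,  5.28443806e-01,  1.43390000e+00, -2.47621792e-05,
        1.18134332e+00, -1.78490675e-01]), 'qd': array([ 0.0008556 , -0.0007405 ,  0.00018677,  0.0014287 ,  0.00080566,
       -0.0007705 ]), 'tau': array([ 7.70521074e-04, -4.42347336e+01, -1.78026098e+01, -2.15986011e-04,
        8.39717482e-03, -1.14632178e-05]), 'tcp_pos': array([0.20970779, 0.58805695, 0.24434802]), 'tool_rot': array([ 1.70553320e-01,  9.85347892e-01, -9.87712616e-04, -3.48228961e-04]), 'force': array([ 0.52795217, -0.23206513, -0.43494979]), 'ft_torque': array([0.01742324, 0.02144161, 0.01413554]), 'gripper_force': 0.0, 'finger_gap': 1.000991071612045}
scene 382.3506999615641 279.59716477197094 210.43629372237544 [[-0.833, 0.412, -0.368, 0.212], [-0.553, -0.6, 0.579, 0.511], [0.018, 0.686, 0.728, 0.778], [0.0, 0.0, 0.0, 1.0]] ['image', 'z_map', 'fov_y', 'cx', 'cy', 'extrinsics']
top 522.4317128374857 266.7693179316555 212.37312246559551 [[0.014, 0.992, -0.129, 0.376], [-1.0, 0.017, 0.017, -0.048], [0.019, 0.128, 0.992, 1.519], [0.0, 0.0, 0.0, 1.0]] ['image', 'z_map', 'fov_y', 'cx', 'cy', 'extrinsics']
```

View pics/top0.png

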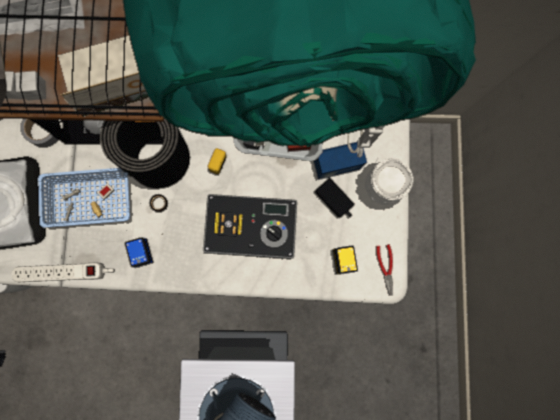

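View pics/scene0.png

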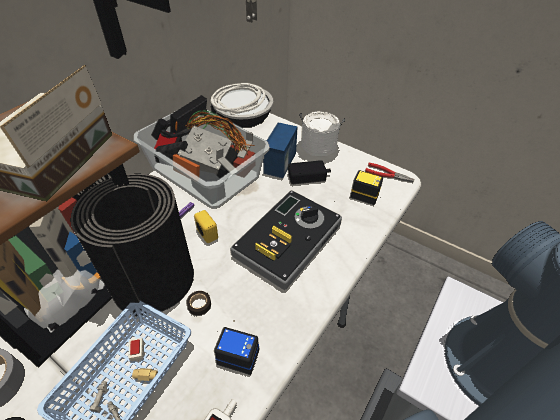

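The top view shows the tester at about (250,227), with its dial at (273,232) and its dock guides at (228,223). The yellow pack is at (345,260), the blue pack at (137,252) and the pliers at (385,268). The scene view shows the yellow pack at (367,186), the dial at (309,214) and the dock at (273,243).

```bash
python3 - <<'E'
from h import *
for n,boxes in(("top",dict(pack=(325,240,365,280),guides=(208,205,248,240),tester=(198,188,304,264))),("scene",dict(pack=(345,165,390,207),guides=(245,220,300,265),tester=(225,180,345,295)))):
    d=np.load(n+"0.npz");P=d["P"];im=d["im"];hsv=cv2.cvtColor(im,cv2.COLOR_RGB2HSV)
    Y=(cv2.inRange(hsv,(20,120,90),(35,255,255))>0)
    for k,(a,b,c,e) in boxes.items():
        p=P[b:e,a:c]; z=p[...,2]
        m={"pack":(z>.058)&(z<.075),"guides":Y[b:e,a:c]&(z>.05),"tester":(z>.040)&(z<.05)}[k]
        q=p[m]; 
        r=cv2.minAreaRect(q[:,:2].astype(np.float32)*1000)
        print(n,k,m.sum(),"mean",q.mean(0).round(4),"med z",np.median(q[:,2]).round(4),"rect mm",np.round(r[0],1),np.round(r[1],1),round(r[2],1))
    # table height
    print("table z",np.median(P[270:280,200:300,2]) if n=="top" else "")
d=np.load("top0.npz");im=d["im"]
cv2.imwrite("pics/crop.png",np.hstack([cv2.resize(im[190:262,198:302,::-1],None,fx=5,fy=5,interpolation=cv2.INTER_CUBIC)]))
im=np.load("scene0.npz")["im"]
cv2.imwrite("pics/crop2.png",cv2.resize(im[180:290,230:345,::-1],None,fx=5,fy=5,interpolation=cv2.INTER_CUBIC))
E
```

```text
top pack 506 mean [ 0.4358 -0.2951  0.0666] med z 0.0666 rect mm [ 436.3 -295.3] [74.9 54.3] 8.9
top guides 123 mean [0.5295 0.036  0.0762] med z 0.0654 rect mm [465.4  18.5] [206.3  86.5] 13.8
top tester 3917 mean [ 0.5274 -0.0263  0.0454] med z 0.0455 rect mm [528.  -25.7] [257.9 168.4] 87.2
table z -5.805189277641176e-05
scene pack 379 mean [ 0.4351 -0.2939  0.0657] med z 0.0662 rect mm [ 436.5 -298.6] [74.2 57.9] 8.4
scene guides 260 mean [0.5273 0.0383 0.0684] med z 0.0611 rect mm [400.9 263.7] [ 84. 616.] 29.7
scene tester 4154 mean [ 0.5267 -0.0185  0.0452] med z 0.0451 rect mm [593.5 -30.9] [254.6 296.7] 86.9
table z
```

View pics/crop.png

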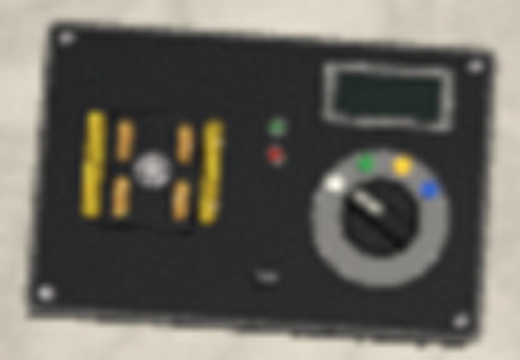

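View pics/crop2.png

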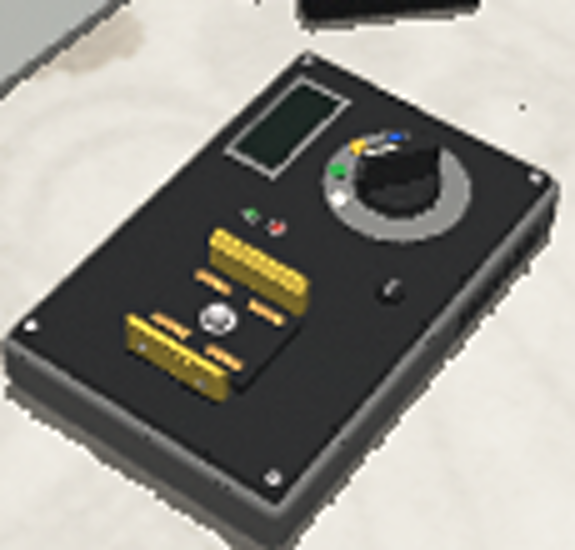

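The crops show the dial pointer at the white mark, with its tip at about (365,198) in the top crop. The pin is at (152,169) in the top crop and (217,318) in the scene crop. The screws are at (66,38), (476,66), (461,321) and (45,292).

```bash
cat >> h.py <<'E'
def cast(E,f,c,u,v,z):
    d=E[:3,:3]@np.array([(u-c[0])/f,-(v-c[1])/f,-1]); o=E[:3,3]; return o+d*(z-o[2])/d[2]
def tri(rays):
    A=0;b=0
    for o,d in rays:
        d=d/np.linalg.norm(d);M=np.eye(3)-np.outer(d,d);A=A+M;b=b+M@o
    return np.linalg.solve(A,b)
E
python3 - <<'E'
from h import *
d={n:dict(np.load(n+"0.npz")) for n in("top","scene")}
off={"top":(198,190),"scene":(230,180)}
def C(n,x,y,z): return cast(d[n]["E"],d[n]["f"],d[n]["c"],off[n][0]+(x+.5)/5-.5,off[n][1]+(y+.5)/5-.5,z)[:2]
S={"top":[(66,38),(476,66),(461,321),(45,292)],"scene":[(30,326),(309,60),(537,177),(273,478)]}
S["scene"]=[(30,326),(309,60),(537,177),(273,478)]
for n in S:
    q=np.array([C(n,*p,.046) for p in S[n]]); c=q.mean(0)
    print(n,"screws",q.round(4).tolist(),"ctr",c.round(4))
    ya=(q[0]+q[3]-q[1]-q[2]) if n=="top" else (q[0]+q[3]-q[1]-q[2]); xa=q[0]+q[1]-q[2]-q[3]
    t=np.degrees([np.arctan2(-ya[0],ya[1]),np.arctan2(xa[1],xa[0])]); print("yaw",t)
    th=np.radians(t.mean()); R=np.array([[np.cos(th),-np.sin(th)],[np.sin(th),np.cos(th)]])
    print("pred pin",c+R@[0,.062],"pred dial",c+R@[-.018,-.068])
print("pin",C("top",152,169,.059),C("scene",217,316,.059))
print("ptr",C("top",365,198,.076),C("top",352,187,.076),C("scene",378,150,.076),C("scene",402,143,.076))
# bar by height
for n in d:
    P=d[n]["P"].reshape(-1,3); m=(P[:,2]>.069)&(P[:,2]<.082)&(abs(P[:,0]-.505)<.04)&(abs(P[:,1]+.09)<.04)
    q=P[m]; print(n,"bar",m.sum(),q.mean(0),cv2.minAreaRect(q[:,:2].astype(np.float32)*1000) if m.sum() else "")
E
```

```text
top screws [[0.6076, 0.0866], [0.5955, -0.1474], [0.4502, -0.1401], [0.4628, 0.0943]] ctr [ 0.529  -0.0266]
yaw [-3.02319692 -2.95790847]
pred pin [0.53226681 0.03526708] pred dial [ 0.50750906 -0.09361679]
scene screws [[0.6073, 0.0838], [0.5953, -0.1498], [0.4501, -0.1431], [0.4624, 0.0907]] ctr [ 0.5288 -0.0296]
yaw [-2.97345094 -2.68534411]
pred pin [0.5318368  0.03233862] pred dial [ 0.50744166 -0.09661438]
pin [0.53199141 0.03510685] [0.53029161 0.03623758]
ptr [ 0.51594729 -0.08428769] [ 0.52196108 -0.07698582] [ 0.51565401 -0.08705871] [ 0.5081022  -0.09820068]
top bar 59 [ 0.50805907 -0.09169123  0.07521068] ((507.3779602050781, -92.78317260742188), (39.698123931884766, 12.351673126220703), 49.485694885253906)
scene bar 78 [ 0.50669569 -0.09398256  0.07444188] ((507.6082458496094, -94.75656127929688), (41.31161880493164, 13.283553123474121), 51.66898727416992)
```

Call:
{"name": "drive_tool", "arguments": {
  "plan": [
    [-0.0255,-0.0272,0,0,0,0,1],
    [-0.0255,-0.0272,0,0,0,0,1],
    [-0.0255,-0.0272,0,0,0,0,1],
    [-0.0255,-0.0272,0,0,0,0,1],
    [-0.0255,-0.0272,0,0,0,0,1],
    [-0.0255,-0.0272,0,0,0,0,1],
    [-0.0255,-0.0272,0,0,0,0,1],
    [-0.0255,-0.0272,0,0,0,0,1],
    [-0.0255,-0.0272,0,0,0,0,1],
    [-0.0255,-0.0272,0,0,0,0,1]
  ]
}}

```text
t: 1.1
tcp_pos: [0.3589, 0.2453, 0.2452]
tool_rot: [0.17, 0.985, -0.0, -0.0]
force: [-0.0, -0.3, -0.1]
finger_gap: 0.997
gripper_force: 0.0
```

Call:
{"name": "drive_tool", "arguments": {
  "plan": [
    [-0.0255,-0.0272,0,0,0,0,1],
    [-0.0255,-0.0272,0,0,0,0,1],
    [-0.0255,-0.0272,0,0,0,0,1],
    [-0.0255,-0.0272,0,0,0,0,1],
    [-0.0255,-0.0272,0,0,0,0,1],
    [-0.0255,-0.0272,0,0,0,0,1],
    [-0.0255,-0.0272,0,0,0,0,1],
    [-0.0255,-0.0272,0,0,0,0,1],
    [-0.0255,-0.0272,0,0,0,0,1],
    [-0.0255,-0.0272,0,0,0,0,1]
  ]
}}

```text
t: 2.1
tcp_pos: [0.5077, -0.0966, 0.245]
tool_rot: [0.171, 0.985, 0.0, -0.0]
force: [0.2, 0.6, -0.1]
finger_gap: 1.001
gripper_force: 0.0
```

Call:
{"name": "drive_tool", "arguments": {
  "plan": [
    [0,0,0,0,0,8.25,1],
    [0,0,0,0,0,8.25,1],
    [0,0,0,0,0,8.25,1],
    [0,0,0,0,0,8.25,1],
    [0,0,0,0,0,8.25,1],
    [0,0,0,0,0,8.25,1],
    [0,0,0,0,0,8.25,1],
    [0,0,0,0,0,8.25,1],
    [0,0,0,0,0,8.25,1],
    [0,0,0,0,0,8.25,1]
  ]
}}

```text
t: 3.1
tcp_pos: [0.5072, -0.095, 0.2449]
tool_rot: [0.78, 0.626, -0.0, -0.0]
force: [-0.9, -0.5, -0.6]
finger_gap: 0.997
gripper_force: 0.0
```

Call:
{"name": "drive_tool", "arguments": {
  "plan": [
    [0,0,0.02,0,0,8.25,1],
    [0,0,0.02,0,0,8.25,1],
    [0,0,0.02,0,0,8.25,1],
    [0,0,0.02,0,0,0,0],
    [0,0,0,0,0,0,0],
    [0,0,0,0,0,0,0]
  ]
}}

```text
t: 3.7
tcp_pos: [0.5074, -0.0951, 0.1652]
tool_rot: [0.894, 0.447, -0.0, -0.0]
force: [0.2, 0.0, 0.4]
finger_gap: 0.517
gripper_force: 0.0
```

```bash
cat >> h.py <<'E'
from scipy.spatial.transform import Rotation as Ro
def rel(x,y,z,yaw):
    s=manip.sense(); R=Ro.from_quat(s["tool_rot"]).as_matrix(); p=s["tcp_pos"]
    cur=np.degrees(np.arctan2(R[1,1],R[0,1]))
    d=R.T@(np.array([x,y,z])-p)
    print("t",round(s["t"],2),"tcp",p.round(4),"ytool deg",cur.round(2),"axis z",R[:,2].round(4),"F",s["force"].round(1),"gap",round(s["finger_gap"],3),"grip",round(s["gripper_force"],1))
    print("shift in tool",d.round(4),"turn about tool z",((cur-yaw+180)%360-180).round(2))
E
python3 -c "
from h import *
rel(.5075,-.0945,.073,-37.1)"
```

```text
t 3.7 tcp [ 0.5074 -0.0951  0.1652] ytool deg -36.88 axis z [-1.e-03  4.e-04 -1.e+00] F [0.2 0.  0.4] gap 0.517 grip 0.0
shift in tool [ 0.0006 -0.0002  0.0922] turn about tool z 0.22
```

Call:
{"name": "drive_tool", "arguments": {
  "plan": [
    [0,0,0.02,0,0,0,0],
    [0,0,0.02,0,0,0,0],
    [0,0,0.02,0,0,0,0],
    [0,0,0.02,0,0,0,0],
    [0,0,0.012,0,0,0,0],
    [0,0,0,0,0,0,-1],
    [0,0,0,0,0,0,-1],
    [0,0,0,0,0,0,-1],
    [0,0,0,0,0,0,-1],
    [0,0,0,0,0,0,-1]
  ],
  "newtons": 25
}}

```text
t: 4.7
tcp_pos: [0.508, -0.0953, 0.0742]
tool_rot: [0.894, 0.447, 0.001, 0.001]
force: [-0.4, 0.5, 3.1]
finger_gap: 0.132
gripper_force: 29.6
```

Call:
{"name": "drive_tool", "arguments": {
  "plan": [
    [0,0,0,0,0,7.5,-1],
    [0,0,0,0,0,7.5,-1],
    [0,0,0,0,0,7.5,-1],
    [0,0,0,0,0,7.5,-1],
    [0,0,0,0,0,7.5,-1],
    [0,0,0,0,0,7.5,-1],
    [0,0,0,0,0,7.5,-1],
    [0,0,0,0,0,7.5,-1],
    [0,0,0,0,0,7.5,-1],
    [0,0,0,0,0,7.0,-1]
  ]
}}

```text
t: 5.7
tcp_pos: [0.5081, -0.0958, 0.0742]
tool_rot: [0.982, -0.188, 0.001, 0.001]
force: [-1.2, -0.5, 4.4]
finger_gap: 0.131
gripper_force: 29.6
```

Call:
{"name": "drive_tool", "arguments": {
  "plan": [
    [0,0,0,0,0,0,-1],
    [0,0,0,0,0,0,-1]
  ]
}}

```text
t: 5.9
tcp_pos: [0.5081, -0.0957, 0.0742]
tool_rot: [0.983, -0.184, 0.001, 0.0]
force: [-0.9, -1.7, 6.2]
finger_gap: 0.134
gripper_force: 29.9
```

Call:
{"name": "drive_tool", "arguments": {
  "plan": [
    [0,0,0,0,0,0,0],
    [0,0,0,0,0,0,0],
    [0,0,0,0,0,0,0],
    [0,0,0,0,0,0,0],
    [0,0,-0.02,0,0,0,1],
    [0,0,-0.03,0,0,0,1],
    [0,0,-0.04,0,0,0,1],
    [0,0,-0.02,0,0,0,1],
    [0,0,0,0,0,0,1]
  ]
}}

```text
t: 6.8
tcp_pos: [0.5095, -0.0958, 0.1863]
tool_rot: [0.983, -0.185, 0.003, 0.001]
force: [0.5, 0.1, 0.3]
finger_gap: 0.998
gripper_force: 0.0
```

```bash
python3 -c "
from h import *
rel(.436,-.2955,.046,-81.3)"
```

```text
t 6.8 tcp [ 0.5095 -0.0958  0.1863] ytool deg -111.36 axis z [ 0.0065 -0.0027 -1.    ] F [0.5 0.1 0.3] gap 0.998 grip 0.0
shift in tool [0.0033 0.2127 0.1403] turn about tool z -30.06
```

Call:
{"name": "drive_tool", "arguments": {
  "plan": [
    [0.001,0.0355,0,0,0,0,1],
    [0.001,0.0355,0,0,0,0,1],
    [0.001,0.0355,0,0,0,0,1],
    [0,0.0355,0,0,0,0,1],
    [0,0.0355,0,0,0,0,1],
    [0,0.035,0,0,0,-7.5,1],
    [0,0,0,0,0,-7.5,1],
    [0,0,0,0,0,-7.5,1],
    [0,0,0,0,0,-7.5,1],
    [0,0,0,0,0,0,1]
  ]
}}

```text
t: 7.8
tcp_pos: [0.4321, -0.2936, 0.182]
tool_rot: [0.997, 0.075, -0.001, -0.001]
force: [0.5, -0.2, -0.5]
finger_gap: 1.0
gripper_force: 0.0
```

```bash
python3 - <<'E'
from h import *
rel(.436,-.2955,.046,-81.3)
s,im,f=snap("scene");c=im[150:300,225:425,::-1]
cv2.imwrite("pics/c3.png",cv2.resize(c,None,fx=4,fy=4,interpolation=cv2.INTER_CUBIC))
s,im,f=snap("top");P=pts(s,f).reshape(-1,3)
m=(P[:,2]>.069)&(P[:,2]<.082)&(abs(P[:,0]-.505)<.04)&(abs(P[:,1]+.09)<.04);q=P[m]
print(m.sum(),cv2.minAreaRect(q[:,:2].astype(np.float32)*1000) if m.sum()>3 else "")
E
```

```text
t 7.8 tcp [ 0.4321 -0.2936  0.182 ] ytool deg -81.41 axis z [-0.0018  0.002  -1.    ] F [ 0.5 -0.2 -0.5] gap 1.0 grip 0.0
shift in tool [0.0038 0.0027 0.136 ] turn about tool z -0.11
64 ((507.170166015625, -92.830078125), (11.335927963256836, 41.46763610839844), 68.98851776123047)
```

View pics/c3.png

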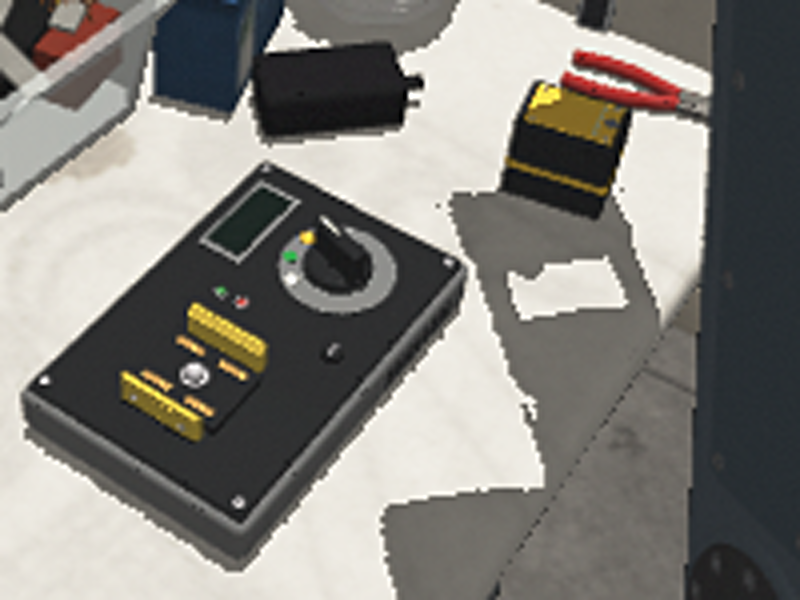

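The pointer at (330,228) in the crop is now just past the yellow mark. The bar angle measures -21°, against an expected -21.6° for yellow, so the dial is set. The pack at (570,150) is undisturbed.

Call:
{"name": "drive_tool", "arguments": {
  "plan": [
    [0.0038,0.0027,0.02,0,0,0,1],
    [0,0,0.025,0,0,0,1],
    [0,0,0.025,0,0,0,1],
    [0,0,0.025,0,0,0,1],
    [0,0,0.025,0,0,0,1],
    [0,0,0.016,0,0,0,1],
    [0,0,0,0,0,0,1]
  ]
}}

```text
t: 8.6
tcp_pos: [0.4358, -0.2948, 0.045]
tool_rot: [0.997, 0.074, -0.002, -0.002]
force: [0.5, -0.4, 0.1]
finger_gap: 1.001
gripper_force: 0.0
```

Call:
{"name": "drive_tool", "arguments": {
  "plan": [
    [0,0,0,0,0,0,-1],
    [0,0,0,0,0,0,-1],
    [0,0,0,0,0,0,-1],
    [0,0,0,0,0,0,-1],
    [0,0,0,0,0,0,-1],
    [0,0,0,0,0,0,-1],
    [0,0,0,0,0,0,-1],
    [0,0,0,0,0,0,-1]
  ],
  "newtons": 70
}}

```text
t: 9.4
tcp_pos: [0.4378, -0.297, 0.0487]
tool_rot: [0.997, 0.075, 0.001, 0.001]
force: [-0.4, -0.6, 6.8]
finger_gap: 0.621
gripper_force: 75.1
```

```bash
python3 -c "
from h import *
rel(.436,-.2955,.046,-81.3)"
```

```text
t 9.4 tcp [ 0.4378 -0.297   0.0487] ytool deg -81.4 axis z [ 0.0023 -0.0024 -1.    ] F [-0.4 -0.6  6.8] gap 0.621 grip 75.1
shift in tool [-0.0016 -0.0018  0.0027] turn about tool z -0.1
```

Call:
{"name": "drive_tool", "arguments": {
  "plan": [
    [0,0,-0.01,0,0,0,-1],
    [0,0,-0.02,0,0,0,-1],
    [0,0,-0.03,0,0,0,-1],
    [0,0,-0.03,0,0,0,-1],
    [0,0,-0.03,0,0,0,-1],
    [0,0,-0.02,0,0,0,-1],
    [0,0,0,0,0,0,-1]
  ]
}}

```text
t: 10.1
tcp_pos: [0.438, -0.2972, 0.1903]
tool_rot: [0.997, 0.075, 0.002, 0.002]
force: [0.1, -0.6, -3.5]
finger_gap: 0.625
gripper_force: 74.4
```

```bash
python3 -c "
from h import *
rel(.522,.0345,.19,-93)"
```

```text
t 10.1 tcp [ 0.438  -0.2972  0.1903] ytool deg -81.39 axis z [ 0.0044 -0.0045 -1.    ] F [ 0.1 -0.6 -3.5] gap 0.625 grip 74.4
shift in tool [ 0.1327 -0.3153 -0.0008] turn about tool z 11.61
```

Call:
{"name": "drive_tool", "arguments": {
  "plan": [
    [0.0095,-0.0225,0,0,0,0,-1],
    [0.0095,-0.0225,0,0,0,0,-1],
    [0.0095,-0.0225,0,0,0,0,-1],
    [0.0095,-0.0225,0,0,0,0,-1],
    [0.0095,-0.0225,0,0,0,0,-1],
    [0.0095,-0.0225,0,0,0,0,-1],
    [0.0095,-0.0225,0,0,0,0,-1],
    [0.0095,-0.0225,0,0,0,0,-1],
    [0.0095,-0.0225,0,0,0,0,-1],
    [0.0095,-0.0225,0,0,0,0,-1]
  ]
}}

```text
t: 11.1
tcp_pos: [0.4961, -0.0581, 0.1859]
tool_rot: [0.997, 0.075, -0.002, -0.001]
force: [0.2, 0.1, -1.9]
finger_gap: 0.617
gripper_force: 74.3
```

Call:
{"name": "drive_tool", "arguments": {
  "plan": [
    [0.0095,-0.0225,0,0,0,0,-1],
    [0.0095,-0.0225,0,0,0,0,-1],
    [0.0095,-0.0225,0,0,0,0,-1],
    [0.0095,-0.0225,0,0,0,0,-1],
    [0,0,0,0,0,3.9,-1],
    [0,0,0,0,0,3.9,-1],
    [0,0,0,0,0,3.8,-1],
    [0,0,0,0,0,0,-1],
    [0,0,0,0,0,0,-1]
  ]
}}

```text
t: 12.0
tcp_pos: [0.5204, 0.0352, 0.1863]
tool_rot: [1.0, -0.025, -0.001, -0.0]
force: [0.1, 0.9, -2.2]
finger_gap: 0.617
gripper_force: 74.5
```

```bash
python3 - <<'E'
from h import *
rel(.522,.0345,.19,-93)
s,im,f=snap("scene");c=im[140:290,200:400,::-1]
np.savez("scene1.npz",P=pts(s,f),im=im,E=s["extrinsics"],f=f,c=[s["cx"],s["cy"]])
cv2.imwrite("pics/c4.png",cv2.resize(c,None,fx=4,fy=4,interpolation=cv2.INTER_CUBIC))
E
```

```text
t 12.0 tcp [0.5204 0.0352 0.1863] ytool deg -92.92 axis z [-2.3e-03  3.0e-04 -1.0e+00] F [ 0.1  0.9 -2.2] gap 0.617 grip 74.5
shift in tool [ 0.0016  0.0006 -0.0037] turn about tool z 0.08
```

View pics/c4.png

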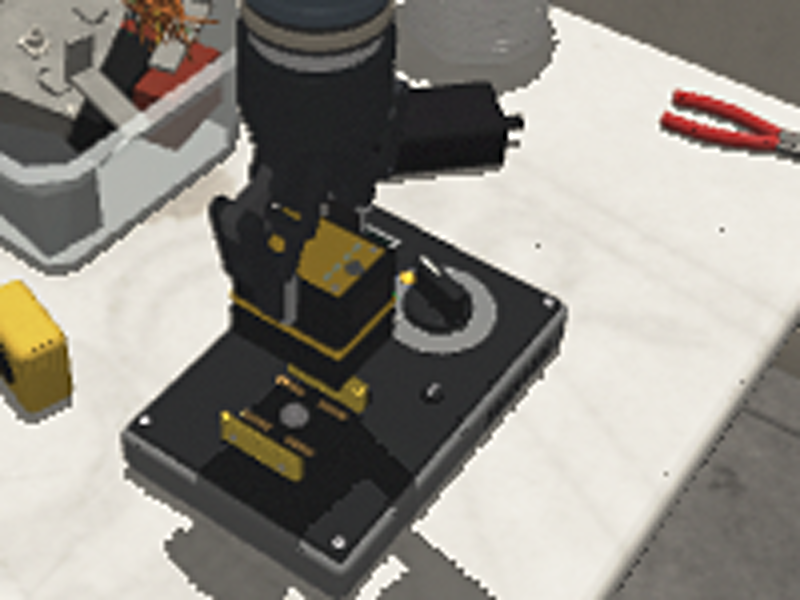

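The gripped pack hangs level over the tester and the dock is clear below it, with the pin at (293,415) in the crop. I'll measure the pack's faces from depth.

```bash
python3 - <<'E'
from h import *
d=np.load("scene1.npz");P=d["P"].reshape(-1,3)
t=np.radians(-2.95);R=np.array([[np.cos(t),-np.sin(t)],[np.sin(t),np.cos(t)]])
Q=P.copy();Q[:,:2]=(P[:,:2]-[.5204,.0352])@R   # dock-aligned axes about the TCP
m=(abs(Q[:,0])<.06)&(abs(Q[:,1])<.06)&(Q[:,2]>.12)&(Q[:,2]<.215);q=Q[m]
lo=q[q[:,2]<.165]; fx=lo[lo[:,1]<.018]; fy=lo[(lo[:,0]>-.028)]
print("n",len(q),"zmin",np.percentile(q[:,2],[0,2,5]))
print("front face x", np.percentile(fx[:,0],[5,25,50,75,95]).round(4),"left face y",np.percentile(fy[:,1],[5,25,50,75,95]).round(4))
f=fx[fx[:,0]<-.03];print("front slope deg",np.degrees(np.polyfit(f[:,1],f[:,0],1)[0]),len(f))
top=q[(q[:,1]<.02)&(abs(q[:,2]-.203)<.006)];print("top z",np.median(top[:,2]),len(top))
E
```

```text
n 1183 zmin [0.13628191 0.13966846 0.14238287]
front face x [-0.0385 -0.0381 -0.0376 -0.0372 -0.0366] left face y [0.0246 0.0256 0.0262 0.0267 0.0275]
front slope deg -0.10013208835650614 93
top z 0.20430636833899796 377
```

Call:
{"name": "drive_tool", "arguments": {
  "plan": [
    [0.001,0.0005,0.02,0,0,0,-1],
    [0,0,0.02,0,0,0,-1],
    [0,0,0.015,0,0,0,-1],
    [0,0,0.01,0,0,0,-1],
    [0,0,0.008,0,0,0,-1],
    [0,0,0,0,0,0,-1],
    [0,0,0.003,0,0,0,-1],
    [0,0,0,0,0,0,-1]
  ]
}}

```text
t: 12.85
tcp_pos: [0.5226, 0.0346, 0.1116]
tool_rot: [1.0, -0.026, 0.0, 0.0]
force: [0.1, -0.2, -3.3]
finger_gap: 0.62
gripper_force: 74.5
```

Call:
{"name": "drive_tool", "arguments": {
  "plan": [
    [0,0,0.001,0,0,0,-1],
    [0,0,0,0,0,0,-1]
  ]
}}

```text
t: 13.05
tcp_pos: [0.5225, 0.0346, 0.1106]
tool_rot: [1.0, -0.026, 0.0, 0.0]
force: [-0.7, -0.6, -2.7]
finger_gap: 0.623
gripper_force: 74.5
```

Call:
{"name": "drive_tool", "arguments": {
  "plan": [
    [0,0,0.001,0,0,0,-1],
    [0,0,0.001,0,0,0,-1],
    [0,0,0.001,0,0,0,-1],
    [0,0,0,0,0,0,-1]
  ]
}}

```text
t: 13.45
tcp_pos: [0.5225, 0.0346, 0.1082]
tool_rot: [1.0, -0.026, 0.0, 0.0]
force: [-1.4, -0.4, 5.6]
finger_gap: 0.622
gripper_force: 75.7
```

The pack touched the pin tip at the expected height, so I'll slide it along x under light pressure.

Call:
{"name": "drive_tool", "arguments": {
  "plan": [
    [0.0015,0,0,0,0,0,-1],
    [0.0015,0,0,0,0,0,-1],
    [0.0015,0,0,0,0,0,-1],
    [0.0015,0,0,0,0,0,-1],
    [0,0,0,0,0,0,-1]
  ]
}}

```text
t: 13.95
tcp_pos: [0.5239, 0.0346, 0.1081]
tool_rot: [1.0, -0.026, -0.005, -0.0]
force: [-9.0, -0.6, 12.5]
finger_gap: 0.62
gripper_force: 76.4
```

Call:
{"name": "drive_tool", "arguments": {
  "plan": [
    [0.001,0,0,0,0,0,-1],
    [0.001,0,0,0,0,0,-1],
    [0,0,0,0,0,0,-1]
  ]
}}

```text
t: 14.25
tcp_pos: [0.5289, 0.0344, 0.1078]
tool_rot: [1.0, -0.026, -0.001, -0.0]
force: [1.2, -0.3, -1.7]
finger_gap: 0.616
gripper_force: 74.6
```

Call:
{"name": "drive_tool", "arguments": {
  "plan": [
    [0.001,0,0,0,0,0,-1],
    [0.001,0,0,0,0,0,-1],
    [0,0,0,0,0,0,-1]
  ]
}}

```text
t: 14.55
tcp_pos: [0.5329, 0.034, 0.1071]
tool_rot: [1.0, -0.026, 0.0, 0.0]
force: [-0.5, -0.0, -3.2]
finger_gap: 0.622
gripper_force: 74.6
```

Call:
{"name": "drive_tool", "arguments": {
  "plan": [
    [0,0,0.001,0,0,0,-1],
    [0,0,0.001,0,0,0,-1],
    [0,0,0.001,0,0,0,-1],
    [0,0,0,0,0,0,-1]
  ]
}}

```text
t: 14.95
tcp_pos: [0.5321, 0.0341, 0.104]
tool_rot: [1.0, -0.026, -0.0, -0.0]
force: [-0.6, 0.2, -2.2]
finger_gap: 0.622
gripper_force: 74.6
```

Call:
{"name": "drive_tool", "arguments": {
  "plan": [
    [0,0,0.001,0,0,0,-1],
    [0,0,0.001,0,0,0,-1],
    [0,0,0.001,0,0,0,-1],
    [0,0,0.001,0,0,0,-1],
    [0,0,0,0,0,0,-1]
  ]
}}

```text
t: 15.45
tcp_pos: [0.5322, 0.0341, 0.1002]
tool_rot: [1.0, -0.026, -0.0, -0.0]
force: [-0.2, -0.2, -2.6]
finger_gap: 0.62
gripper_force: 74.6
```

Call:
{"name": "drive_tool", "arguments": {
  "plan": [
    [0,0,0.001,0,0,0,-1],
    [0,0,0.001,0,0,0,-1],
    [0,0,0.001,0,0,0,-1],
    [0,0,0,0,0,0,-1]
  ]
}}

```text
t: 15.85
tcp_pos: [0.5324, 0.0341, 0.0982]
tool_rot: [1.0, -0.026, 0.0, 0.0]
force: [-1.4, -0.6, 6.2]
finger_gap: 0.624
gripper_force: 75.3
```

Call:
{"name": "drive_tool", "arguments": {
  "plan": [
    [0,0,0.001,0,0,0,-1],
    [0,0,0.001,0,0,0,-1],
    [0,0,0.001,0,0,0,-1],
    [0,0,0.001,0,0,0,-1],
    [0,0,0.001,0,0,0,-1],
    [0,0,0.001,0,0,0,-1],
    [0,0,0,0,0,0,-1]
  ]
}}

```text
t: 16.55
tcp_pos: [0.5324, 0.0341, 0.0938]
tool_rot: [1.0, -0.026, 0.001, 0.0]
force: [-3.4, 0.4, 16.6]
finger_gap: 0.621
gripper_force: 76.6
```

Call:
{"name": "drive_tool", "arguments": {
  "plan": [
    [0,0,0.001,0,0,0,-1],
    [0,0,0.001,0,0,0,-1],
    [0,0,0,0,0,0,-1]
  ]
}}

```text
t: 16.85
tcp_pos: [0.5324, 0.0341, 0.0937]
tool_rot: [1.0, -0.026, 0.001, 0.0]
force: [-7.7, 0.9, 31.1]
finger_gap: 0.62
gripper_force: 78.6
```

Call:
{"name": "drive_tool", "arguments": {
  "plan": [
    [0,0,0,0,0,0,-1],
    [0,0,0,0,0,0,-1],
    [0,0,0,0,0,0,-1],
    [0,0,0,0,0,0,-1],
    [0,0,0,0,0,0,-1],
    [0,0,0,0,0,0,-1],
    [0,0,0,0,0,0,-1],
    [0,0,0,0,0,0,-1]
  ]
}}

```text
t: 17.65
tcp_pos: [0.5324, 0.0341, 0.0937]
tool_rot: [1.0, -0.026, 0.001, 0.0]
force: [-7.3, 0.2, 31.4]
finger_gap: 0.617
gripper_force: 78.6
```

```bash
python3 - <<'E'
from h import *
rel(.5324,.0341,.0937,-93)
s,im,f=snap("scene");c=im[140:290,200:400,::-1]
P=pts(s,f).reshape(-1,3)
cv2.imwrite("pics/c5.png",cv2.resize(c,None,fx=4,fy=4,interpolation=cv2.INTER_CUBIC))
m=(abs(P[:,0]-.515)<.02)&(abs(P[:,1]-.034)<.022)&(abs(P[:,2]-.112)<.006);print("pack top z",np.median(P[m,2]),m.sum())
E
```

```text
t 17.65 tcp [0.5324 0.0341 0.0937] ytool deg -92.96 axis z [ 2.e-03 -7.e-04 -1.e+00] F [-7.3  0.2 31.4] gap 0.617 grip 78.6
shift in tool [0. 0. 0.] turn about tool z 0.04
pack top z 0.11190697183060311 258
```

View pics/c5.png

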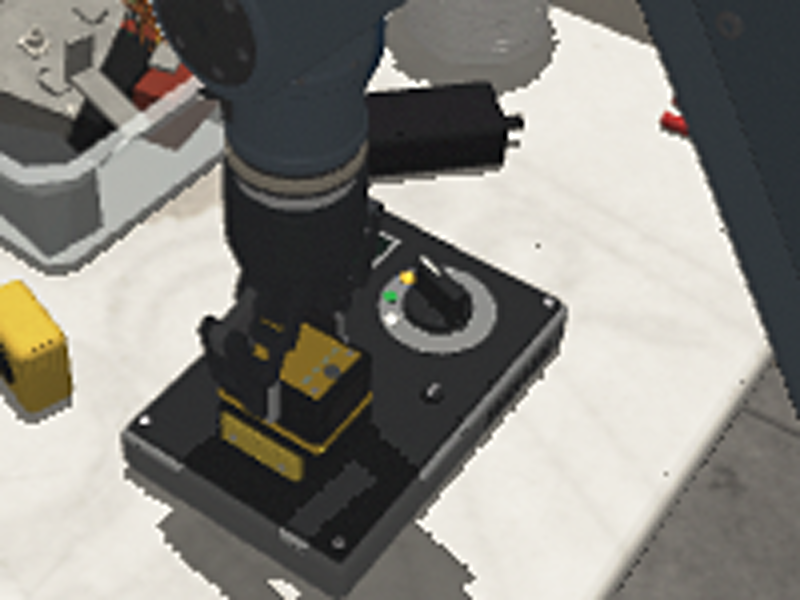

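The pack sits square between the guides with its top at z = 0.112 m (0.111 expected at the bottom stop). The dial at (438,285) in the crop is unchanged, and the push is steady at 31 N.

```bash
python3 -c "
from h import *
print(manip.sign_off())"
```

```text
the job is handed in; nothing more can be done
None
```

I handed the job in with the dial at the yellow mark and the yellow pack on the pin, held pressed to the deck's bottom stop at about 31 N; sign-off returned no verdict.

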